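Feel and shim the end float of a printer feed-roller shaft

TASK

Check the end float of the feed roller: take the green knob and pull the shaft out until you feel it come up firmly on its stop, then push it in until it is firmly on the other stop, without forcing it. Leave it pushed in and set the thickest of the three slotted spacers that will drop into the gap between the shaft's collar and the white bush, fully down astride the shaft, and let go of it; then pull the knob out firmly against the spacer to check that less than 4.5 mm of float is left, and let go. Leave the other two spacers hanging in their rack and do not disturb the things lying around.

Things in the scene. Friction and masses are not known exactly. Their poses are not given: they have to be found in the camera images.
- unit: Printer feed-roller unit, fixed; mm: steel pan 140 (x) x 258 (y), side plates 130 wide, 74 high, 4 thick at y = +-127, motor at the +y end. Origin: centre of the underside; y runs along the shaft from the green knob (-y end) to the gear (+y end), z up. Shaft axis at x = 0, z = 60. A flat ledge under the gap, top at z = 47, runs from the -y plate to y = -99.
- shaft: Roller shaft, 10 mm dia, three tyres 28 dia, green knob at -y, gear at +y, two dark collars 22 dia x 12. Slides along its axis only, does not turn, 1.2 N friction. Frame as the unit's when fully in. In (+y): far collar meets the far bush; out (-y): near collar meets the white bush (24 dia) in the -y plate. Stops give tenths of a mm; press 4 to 8 N, over 25 N on stop or spacer does damage.
- shaft_slide (a joint): Axial position of the shaft in m: 0 = fully in on its far stop, growing as the knob is pulled out (towards unit -y), up to the float. The white bush is pressed in to an unknown depth, so the float without spacer is anything from 6 to 14 mm.
- knob (a point): Middle of the green knob (36 mm dia, 24 long), on the shaft axis; moves with the shaft (178 mm from the unit's origin towards -y when fully in). Grip it from above across its diameter, fingers closing along the unit's x.
- seat (a point): Point of the unit on the shaft axis where the near collar's bush-side face is when the shaft is fully in (unit y = -109 mm, z = 60), axes as the unit's. The gap runs from here towards -y to the white bush. A seated spacer of thickness T has its origin at least T/2 towards -y from here, at the same height, feet on the ledge.
- rack: Grey sheet-metal trough for the spacers, fixed, base 70 x 130 mm, walls 3.5 thick, rims 40 above the table, 28 wide inside, long way along its y. Origin: centre of the underside. The spacers hang in it about 36 apart along its y, their thickness along y, shoulders on the rims: keep fingertips above the rims.
- spacer4: Yellow slotted spacer, 4 mm thick. Grip head 36 wide (x) x 10 thick x 22 tall on a 26 wide fork. Origin: mid-slot, on the shaft axis when seated; x across width, y through thickness, z up. Rounded feet at z -13, slot 13 wide open downwards, crown z +6.5, shoulders z +20, top z +42. 30 g. Starts hung in the rack by its shoulders, origin 20 above the table, places mixed. Grip the head across x.
- spacer7: Blue slotted spacer, 7 mm thick. Grip head 36 wide (x) x 10 thick x 22 tall on a 26 wide fork. Origin: mid-slot, on the shaft axis when seated; x across width, y through thickness, z up. Rounded feet at z -13, slot 13 wide open downwards, crown z +6.5, shoulders z +20, top z +42. 30 g. Starts hung in the rack by its shoulders, origin 20 above the table, places mixed. Grip the head across x.
- spacer10: Red slotted spacer, 10 mm thick. Grip head 36 wide (x) x 10 thick x 22 tall on a 26 wide fork. Origin: mid-slot, on the shaft axis when seated; x across width, y through thickness, z up. Rounded feet at z -13, slot 13 wide open downwards, crown z +6.5, shoulders z +20, top z +42. 30 g. Starts hung in the rack by its shoulders, origin 20 above the table, places mixed. Grip the head across x.
- drive: Bare hard drive lying flat, 102 x 147 x 26 mm. Origin: centre of its underside. Bystander.
- screwdriver: Red-handled screwdriver, 200 mm long, lying on the bench. Bystander.
- cleaner: White bottle of cleaner, 60 mm dia, 160 mm tall, red cap. Origin: centre of its base. Bystander.
- bin: Blue open bin, 100 x 120 x 65 mm. Origin: centre of its underside. Bystander.
Mind the look-alikes: they are no part of the job. Of the things shaped like the spacer10, the red one is meant.

How it is judged:
By the outcome, as a careful person would: the job done as asked, in the order asked, and still so for the second after the job is handed in, with the robot touching nothing.
It also fails if it takes over 67 s, if anything falls off the work surface, if the arm or the gripper's body presses on something with over 40 N, if the wrist force passes 120 N, or if a joint passes its speed limit or range.

ROBOT

A 6-joint arm with a two-finger parallel gripper is mounted at the origin on the work surface. World frame = base frame: x ahead of the robot, y to its left, z up, the work surface at z = 0. Lengths are in mm, angles in rad, forces in N, time in s.
With the tool pointing down it reaches from about 350 to 875 mm from the base axis. Payload 4.2 kg.
Tool frame: the origin (TCP) lies midway between the tips of the shut fingers; the grasp point (between the pads) lies 19 mm behind it; z points along the fingers, y is the line along which they close (so a half turn about z gives the same grasp; the last joint's range is limited). The gripper opens to 85 mm and grips with 20 to 120 N. Pads are 22 mm wide; open, the fingers measure 114 mm over their backs; the gripper's body (76 mm by 85 mm) begins 54 mm behind the grasp point. The pads swing forward as they close: fully open they stand 13 mm farther back than shut.
Start: joints at [-1.061, 0.385, 0.008, 0, -1.194, -0.259], TCP at [155.129, -605.421, 231.312] pointing down, gripper open.
Joint ranges: [-3.14, 3.14], [-1.21, 2.06], [-1.07, 1.41], [-3.16, 2.05], [-2.99, -0.16], [-3.1, 3.1]. Speed limits (rad/s): [2.79, 2.79, 3.14, 3.14, 3.14, 3.14].

INTERFACE

Orientations are given as a unit quaternion [x, y, z, w].
In Python, from bench import read_state, get_image, job_done gives the robot as it stands.
- The arm moves only by the shell command python3 -m jog 'ROWS'. ROWS is JSON, a list of rows, each a list of 3 entries, a list of its own where there are three numbers: the shift along the world's x, y, z scaled (see below), then the turn, a rotation vector about the world's x, y, z scaled (see below), then the gripper's target within -1 to 1 (shut at 1, half-way at 0, fully open at -1). In form: [[[x, y, z], [wx, wy, wz], claw], ...]. A call has 1 to 20 rows; each row is the pose to reach, as a shift and turn from the pose commanded when the call began; what a row does not reach only later rows make up. The controller multiplies each number of a shift by 10 cm and each number of a turn by 120 degrees. A row lasts 1/10 s, in which the tool goes at most 50 mm and 8.59 degrees, less where a joint would pass 70% of its speed; a pose out of reach is approached as far as the arm can. A call with a number of a shift or a turn outside -1 to 1 is refused whole. A call with a gripper value outside its range is refused whole. The fingers move at their own pace and stop on an object; the grip force is fixed at half the most. Time passes only in rows, so rows that repeat a pose let the fingers close. It gives the time, the measured TCP pose, the force, the opening and the grip force at its end, in the units of the state.
- read_state(): the state, without advancing time (a new reading comes with each control period).
- get_image(name): name is "side" or "top" or "wrist"; returns a dict with "frame" (400x640x3 uint8, red, green, blue), "range_z" (400x640 float32, mm along the optical axis (not along the pixel's ray), 0 where there is no reading), "fx", "fy", "cx", "cy" (pixels), "distortion" ([k1, k2, p1, p2, k3] as OpenCV has them; the pictures are not rectified), "R" (3x3) and "t" (3): a world point X has camera coordinates R X + t. Camera axes: x right, y down, z forward; pixel columns grow to the right and rows downward; lengths in mm; the calibration is good to about 2 mm. A picture is of the moment at which its call begins.
- job_done(): hands the job in; it is judged then, once.
The state is a dict: "clock": time; "joints": joint angles; "joint_vel": joint speeds; "joint_efforts": joint torques, N m; "position": TCP position; "ee_rot": TCP orientation; "contact_force": force on the tool from outside, world axes, zero at the start; "wrist_torque": the same for the moment, N m; "gripper_width": finger opening in mm; "grasp_force": force on a finger pad.
Only numpy, scipy, OpenCV 4.12 (cv2) and the standard library are available. Lean on these libraries where they do the work, as an engineer would, in place of code of your own. Each camera call takes 0.05 s, during which the arm holds its last target. There are 200 camera calls.

## Working session

There is one attempt and no reset: what is moved stays moved. The work goes in short steps, Python scripts to look and compute and a shell command to move; the robot and the scene stay as the last step left them, time stands still between calls to the robot, and variables do not carry over. Pictures are saved under pics/ and viewed, at most 10 in all, crops included, and the job is handed in when it is done.

```bash
mkdir -p pics
cat > h.py <<'E'
import numpy as np, cv2, json
from bench import read_state, get_image, job_done
def save(im,name,crop=None,scale=1):
    f=im["frame"][:,:,::-1]
    if crop: x0,y0,x1,y1=crop; f=f[y0:y1,x0:x1]
    if scale!=1: f=cv2.resize(f,None,fx=scale,fy=scale,interpolation=cv2.INTER_CUBIC)
    cv2.imwrite("pics/"+name,f)
def K(im): return np.array([[im["fx"],0,im["cx"]],[0,im["fy"],im["cy"]],[0,0,1.]])
def cloud(im):
    h,w=im["range_z"].shape
    u,v=np.meshgrid(np.arange(w),np.arange(h))
    p=cv2.undistortPoints(np.stack([u,v],-1).reshape(-1,1,2).astype(np.float32),K(im),np.array(im["distortion"],float)).reshape(h,w,2)
    z=im["range_z"]; c=np.dstack([p[...,0]*z,p[...,1]*z,z])
    X=(c-np.array(im["t"]))@np.array(im["R"])
    X[z<=0]=np.nan
    return X
def proj(im,P):
    R=np.array(im["R"],float)
    return cv2.projectPoints(np.array(P,float).reshape(-1,3),cv2.Rodrigues(R)[0],np.array(im["t"],float),K(im),np.array(im["distortion"],float))[0].reshape(-1,2)
E
python3 - <<'E'
from h import *
a=get_image("top");b=get_image("side")
save(a,"top.png");save(b,"side.png")
import pickle;pickle.dump((a,b),open("im0.pkl","wb"))
s=read_state();print(s)
for i in(a,b):print(i["fx"],i["R"],i["t"])
E
```

```text
{'clock': 0.1, 'joints': array([-1.06142881e+00,  3.85475233e-01,  6.76239916e-03, -4.25391980e-04,
       -1.19400391e+00, -2.58593542e-01]), 'joint_vel': array([ 4.61387476e-04, -3.89079179e-03,  3.98994386e-03,  1.95387998e-03,
       -3.89849365e-05,  6.51343580e-04]), 'joint_efforts': array([-2.02752693e-03, -3.93315983e+01,  1.88928491e+01,  4.19804066e+00,
       -2.61341105e-03,  2.41350257e-06]), 'position': array([ 154.97658362, -604.94216407,  230.33503667]), 'ee_rot': array([-1.24980799e-01,  9.92158676e-01,  9.64347953e-04, -1.76403878e-04]), 'contact_force': array([-1.06465376,  0.65537104, -1.34070946]), 'wrist_torque': array([ 0.02775509, -0.02242303, -0.03989367]), 'grasp_force': 0.0, 'gripper_width': 85.71423035192595}
377.47914223232453 [[-0.01643342 -0.99952897 -0.02591856]
 [-0.99493068  0.01891894 -0.09876747]
 [ 0.0992113   0.02416408 -0.99477295]] [  48.73032862  627.81951661 1132.54087763]
505.46093760150774 [[ 0.97425425 -0.22540079  0.0048098 ]
 [-0.12802352 -0.5706674  -0.81114036]
 [ 0.18557647  0.78964118 -0.58483175]] [-578.31882614  158.58875086 1221.66724475]
```

View pics/top.png

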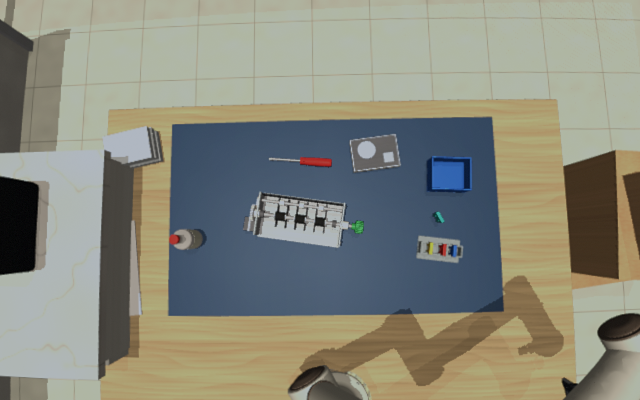

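View pics/side.png

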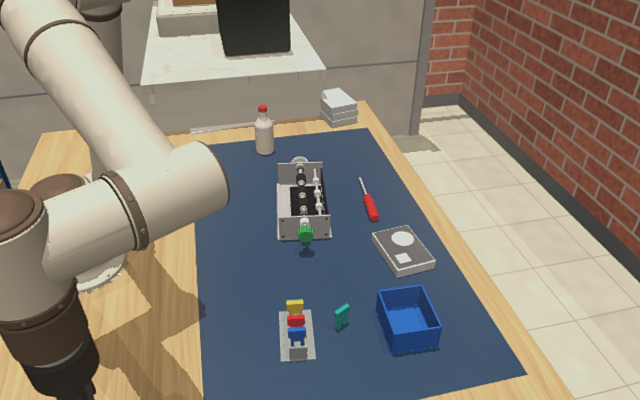

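Top view: the knob is at (358,227), with the unit's axis running left-right. The rack is at (440,249) with yellow at (431,247), red at (444,250) and blue at (456,251). A teal look-alike lies at (438,217). The side view agrees: knob at (305,234), spacers at (295,308) to (297,335).

Run:
```python
from h import *
import pickle
a,b=pickle.load(open("im0.pkl","rb"))
for n,im in(("top",a),("side",b)):
    X=cloud(im); hsv=cv2.cvtColor(im["frame"],cv2.COLOR_RGB2HSV)
    H,S,V=[hsv[...,i].astype(int) for i in range(3)]
    x,y,z=X[...,0],X[...,1],X[...,2]
    def rep(nm,m):
        m=m&np.isfinite(z)
        P=X[m]
        if len(P)==0: print(n,nm,0);return
        print(n,nm,len(P),"mean",P.mean(0).round(1),"med",np.median(P,0).round(1),"min",np.percentile(P,3,axis=0).round(1),"max",np.percentile(P,97,axis=0).round(1))
    rep("knob",(H>50)&(H<75)&(S>120)&(V>60)&(z>20))
    rx=(z>48)&(z<75)
    box=np.zeros_like(m:=z>0)
    if n=="top": box[230:270,410:470]=1
    else: box[290:365,270:320]=1
    rep("yellow",box&(H>18)&(H<32)&(S>130)&(z>50))
    rep("red",box&((H<8)|(H>172))&(S>130)&(z>50))
    rep("blue",box&(H>100)&(H<118)&(S>130)&(z>50))
    m=box&(z>30)&(z<46)&(S<60)
    rep("rim",m)
    P=X[m][:,:2]
    if len(P)>5:
        r=cv2.minAreaRect(P.astype(np.float32));print(r)
    # unit
    if n=="top":
        u=np.zeros_like(box);u[185:255,240:350]=1
        for lo,hi in((66,85),(0.1,12),(40,90)):
            m=u&(z>lo)&(z<hi)&np.isfinite(z)
            print(lo,cv2.minAreaRect(X[m][:,:2].astype(np.float32)),m.sum())
```

```text
top knob 124 mean [539.2 -71.6  73.6] med [539.6 -72.3  74.5] min [523.3 -85.8  62.5] max [555.8 -55.2  80.5]
top yellow 26 mean [ 469.6 -283.4   60. ] med [ 469.2 -282.9   60.6] min [ 457.6 -288.2   52.4] max [ 487.1 -280.6   65.1]
top red 45 mean [ 467.6 -325.4   60.7] med [ 468.3 -325.5   61.1] min [ 453.6 -330.    51.9] max [ 483.2 -320.8   65.3]
top blue 47 mean [ 463.9 -356.3   59.8] med [ 464.8 -355.8   61.2] min [ 448.2 -363.3   51.3] max [ 478.4 -352.7   64.9]
top rim 113 mean [ 466.6 -322.5   38.7] med [ 465.8 -316.3   39.1] min [ 445.7 -388.1   30.6] max [ 489.8 -260.1   44.3]
((466.5086364746094, -324.513671875), (131.17601013183594, 35.176841735839844), 82.13996124267578)
66 ((565.80126953125, 101.63633728027344), (293.4765319824219, 128.1779327392578), 81.27766418457031) 638
0.1 ((567.6532592773438, 123.15155029296875), (348.33392333984375, 219.16278076171875), 89.03643035888672) 4625
40 ((567.716552734375, 110.22862243652344), (318.97406005859375, 128.7308349609375), 81.14376068115234) 1495
side knob 200 mean [538.5 -84.   65.5] med [538.4 -86.3  67.5] min [523.1 -92.1  45.6] max [554.3 -69.1  77.9]
side yellow 110 mean [ 472.3 -292.2   57.8] med [ 472.2 -292.7   58.8] min [ 456.7 -297.4   50.8] max [ 488.5 -285.2   62.6]
side red 113 mean [ 467.3 -331.1   57.7] med [ 467.7 -331.8   58.8] min [ 451.5 -336.    50.6] max [ 483.3 -324.1   62.2]
side blue 114 mean [ 463.5 -361.5   57.6] med [ 464.1 -362.4   58.6] min [ 447.6 -366.4   50.6] max [ 479.2 -354.5   62.4]
side rim 143 mean [ 463.4 -367.8   37.2] med [ 462.6 -385.    38. ] min [ 443.9 -390.5   30.4] max [ 488.2 -291.2   41.6]
((468.1505432128906, -326.35015869140625), (129.8635711669922, 35.01475524902344), 82.51884460449219)
```

```bash
for i in 1 2 3 4 5; do python3 -m jog '[[[0.64,0.88,0],[0,0,0.0928],-1],[[0.64,0.88,0],[0,0,0.0928],-1],[[0.64,0.88,0],[0,0,0.0928],-1]]' >/dev/null; done; python3 -m jog '[[[0.64,0.88,0],[0,0,0.0928],-1],[[0.64,0.88,0],[0,0,0.0928],-1],[[0.64,0.88,0],[0,0,0.0928],-1],[[0.64,0.88,0],[0,0,0.0928],-1],[[0.64,0.88,0],[0,0,0.0928],-1]]'
python3 - <<'E'
from h import *
w=get_image("wrist");save(w,"w1.png")
import pickle;pickle.dump(w,open("w1.pkl","wb"))
R=np.array(w["R"]);print(-R.T@np.array(w["t"]),R)
E
```

```text
clock: 2.1
position: [538.4, -78.6, 230.9]
ee_rot: [-0.65, 0.76, 0.0, -0.001]
contact_force: [0.9, -0.7, -0.1]
gripper_width: 85.4
grasp_force: 0.0
[ 526.76463227 -149.05499785  374.25176339] [[-9.87838190e-01  1.55484853e-01  4.12695594e-04]
 [ 1.49466449e-01  9.48863565e-01  2.78060635e-01]
 [ 4.28426251e-02  2.74740598e-01 -9.60563435e-01]]
```

View pics/w1.png

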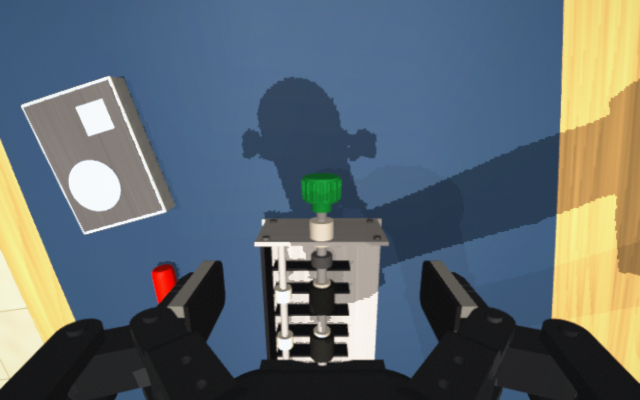

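The wrist view shows the knob at (322,190), the white bush at (321,230), the near collar at (321,259), and the -y plate edge at row ~232.

Run:
```python
from h import *
import pickle
w=pickle.load(open("w1.pkl","rb"));X=cloud(w);z=X[...,2]
hsv=cv2.cvtColor(w["frame"],cv2.COLOR_RGB2HSV);H,S,V=[hsv[...,i].astype(int) for i in range(3)]
m=(H>50)&(H<75)&(S>120)&(V>40)&(z>20);P=X[m]
d=np.array([.153,.988]);n=np.array([.988,-.153])
s=P[:,:2]@d;c=P[:,:2]@n
print("knob s",np.percentile(s,[1,5,50,95,99]),"c",np.percentile(c,[1,50,99]),"zmax",np.percentile(P[:,2],[50,90,98]))
for v in range(196,300,4): print(v,X[v,321].round(1),w["frame"][v,321], (X[v,321,:2]@d).round(1))
# side plate top edge fit
m=(z>69)&(z<80);m[:200]=0;m[260:]=0;m[:,:250]=0;m[:,395:]=0
P=X[m];r=cv2.minAreaRect(P[:,:2].astype(np.float32));print(r,len(P),P[:,2].mean())
ml=m.copy();xs=[]
for u in (265,285,300,345,360,375):
    q=X[:,u][m[:,u]];print(u,q.mean(0).round(1),len(q))
```

```text
knob s [-6.47921506 -6.34248172  4.92726778 24.47159812 27.23475471] c [526.36284961 544.25163841 562.48977115] zmax [74.56854699 78.73738736 79.82859803]
196 [539.4 -74.1  79.4] [ 22 133  48] 9.3
200 [540.  -70.2  79.1] [ 24 133  48] 13.2
204 [541.  -64.   70.3] [ 24 133  49] 19.5
208 [541.6 -60.3  71. ] [ 25 137  51] 23.3
212 [542.2 -56.4  70.9] [ 65 138  74] 27.3
216 [543.2 -50.6  65.2] [148 141 134] 33.1
220 [543.9 -46.2  64.3] [160 152 145] 37.6
224 [544.  -44.9  72.5] [220 204 183] 38.8
228 [544.7 -40.6  71.7] [237 226 206] 43.2
232 [545.3 -37.3  73.6] [237 226 206] 46.6
236 [546.  -32.6  71.9] [237 225 206] 51.4
240 [546.6 -28.8  72.9] [233 221 200] 55.2
244 [547.1 -25.5  74.8] [178 167 159] 58.5
248 [548.4 -17.5  65.8] [175 165 156] 66.6
252 [549.1 -13.   65.4] [166 158 151] 71.1
256 [549.6  -9.9  68. ] [90 85 81] 74.3
260 [550.1  -7.   71.1] [90 85 84] 77.2
264 [550.7  -3.1  72. ] [88 82 81] 81.2
268 [551.4   1.7  70.9] [99 95 91] 86.1
272 [552.6   9.1  65.2] [166 157 150] 93.5
276 [553.3  13.1  66. ] [166 158 150] 97.6
280 [553.9  17.5  66.3] [165 156 149] 102.1
284 [554.7  22.1  66.3] [147 137 122] 106.7
288 [555.   24.1  70.8] [115 106  95] 108.7
292 [555.4  26.7  74.2] [33 32 29] 111.3
296 [556.1  31.5  73.8] [31 31 28] 116.2
((548.2803344726562, -39.076969146728516), (124.41075897216797, 65.2123031616211), 6.997735023498535) 1392 73.06286949235086
265 [600.7 -35.7  72.7] 8
285 [581.5 -32.   73.6] 6
300 [567.  -29.9  74.1] 6
345 [523.9 -22.9  73.7] 6
360 [509.5 -20.6  73.5] 6
375 [494.9 -19.1  72.8] 8
```

```bash
python3 -m jog '[[[0,0,-1],[0,0,0],-1],[[0,0,-1],[0,0,0],-1],[[0,0,-1],[0,0,0],-0.5]]'; python3 -m jog '[[[0,0.005,-0.3],[0,0,0],-0.3],[[0,0.005,-0.6],[0,0,0],-0.3],[[0,0.005,-0.89],[0,0,0],-0.3],[[0,0.005,-0.89],[0,0,0],-0.3],[[0,0.005,-0.89],[0,0,0],-0.3]]';  python3 -m jog '[[[0,0,0],[0,0,0],0],[[0,0,0],[0,0,0],0.4],[[0,0,0],[0,0,0],1],[[0,0,0],[0,0,0],1],[[0,0,0],[0,0,0],1],[[0,0,0],[0,0,0],1],[[0,0,0],[0,0,0],1],[[0,0,0],[0,0,0],1]]'
```

```text
clock: 2.45
position: [533.1, -79.1, 125.4]
ee_rot: [-0.649, 0.761, 0.005, -0.006]
contact_force: [-0.8, -0.6, -0.3]
gripper_width: 73.2
grasp_force: 0.0
clock: 2.95
position: [540.5, -77.6, 44.4]
ee_rot: [-0.651, 0.759, -0.001, 0.001]
contact_force: [-0.7, -0.1, -0.4]
gripper_width: 55.4
grasp_force: 0.0
clock: 3.75
position: [539.5, -77.1, 45.0]
ee_rot: [-0.651, 0.759, -0.001, 0.001]
contact_force: [-3.4, -0.4, 7.8]
gripper_width: 34.3
grasp_force: 59.0
```

```bash
python3 -m jog '[[[-0.0016,-0.01,0],[0,0,0],1],[[-0.0031,-0.02,0],[0,0,0],1],[[-0.0047,-0.03,0],[0,0,0],1],[[-0.0062,-0.04,0],[0,0,0],1],[[-0.0062,-0.04,0],[0,0,0],1],[[-0.0062,-0.04,0],[0,0,0],1]]'
python3 -c "
from h import *
s=read_state();print(s['position'],s['contact_force'],s['position'][:2]@[.155,.988])"
```

```text
clock: 4.35
position: [539.0, -80.9, 45.1]
ee_rot: [-0.651, 0.759, -0.001, 0.001]
contact_force: [-2.6, 0.9, 7.2]
gripper_width: 34.0
grasp_force: 59.0
[539.01177118 -80.87433317  45.05103326] [-2.61539041  0.92953364  7.2058225 ] 3.642983361284425
```

```bash
for i in 1 2; do python3 -m jog '[[[-0.0016,-0.01,0],[0,0,0],1],[[-0.0016,-0.01,0],[0,0,0],1]]' | egrep 'pos|cont';done;  for i in 1; do python3 -m jog '[[[-0.0008,-0.005,0],[0,0,0],1],[[-0.0016,-0.01,0],[0,0,0],1],[[-0.0016,-0.01,0],[0,0,0],1]]' | egrep 'pos|cont';done
```

```text
position: [538.8, -81.9, 45.0]
contact_force: [-3.8, 1.3, 7.2]
position: [538.7, -82.8, 45.1]
contact_force: [-3.4, 0.7, 7.5]
position: [538.6, -83.8, 45.1]
contact_force: [-3.1, 1.4, 7.5]
```

```bash
for i in 1 2 3; do python3 -m jog '[[[-0.0016,-0.01,0],[0,0,0],1],[[-0.0016,-0.01,0],[0,0,0],1]]' | egrep 'pos|cont';done
```

```text
position: [538.4, -84.8, 45.1]
contact_force: [-2.8, 1.5, 7.1]
position: [538.2, -85.8, 45.0]
contact_force: [-3.3, 2.3, 6.9]
position: [538.1, -86.8, 45.1]
contact_force: [-4.1, 1.3, 7.4]
```

```bash
for i in 1 2 3 4 ; do python3 -m jog '[[[-0.0008,-0.005,0],[0,0,0],1],[[-0.0008,-0.005,0],[0,0,0],1]]' | egrep 'pos|cont';done
```

```text
position: [538.0, -87.3, 45.1]
contact_force: [-2.3, 1.3, 7.0]
position: [537.9, -87.8, 45.0]
contact_force: [-3.5, 0.6, 6.7]
position: [537.9, -88.3, 45.0]
contact_force: [-3.2, 2.3, 7.4]
position: [537.8, -88.8, 45.1]
contact_force: [-4.1, 1.9, 8.0]
```

```bash
for i in 1 2 3 ; do python3 -m jog '[[[-0.0008,-0.005,0],[0,0,0],1],[[-0.0008,-0.005,0],[0,0,0],1]]' | egrep 'pos|cont';done
```

```text
position: [537.7, -89.1, 45.0]
contact_force: [-3.1, 2.5, 7.5]
position: [537.7, -89.1, 45.0]
contact_force: [-2.6, 5.2, 7.8]
position: [537.8, -89.1, 45.0]
contact_force: [-4.0, 5.9, 7.7]
```

```bash
python3 -m jog '[[[-0.0005,-0.003,0],[0,0,0],1],[[-0.0005,-0.003,0],[0,0,0],1],[[-0.0005,-0.003,0],[0,0,0],1],[[-0.0005,-0.003,0],[0,0,0],1]]' | egrep 'pos|cont'; python3 -c "
from h import *
s=read_state();print(s['position'],s['contact_force'],s['position'][:2]@[.155,.988])"; python3 -m jog '[[[0.0016,0.01,0],[0,0,0],1],[[0.0031,0.02,0],[0,0,0],1],[[0.0047,0.03,0],[0,0,0],1],[[0.0062,0.04,0],[0,0,0],1],[[0.0078,0.05,0],[0,0,0],1],[[0.0093,0.06,0],[0,0,0],1],[[0.0109,0.07,0],[0,0,0],1],[[0.0124,0.08,0],[0,0,0],1],[[0.014,0.09,0],[0,0,0],1],[[0.0155,0.1,0],[0,0,0],1],[[0.0155,0.1,0],[0,0,0],1],[[0.0155,0.1,0],[0,0,0],1]]' | egrep 'pos|cont';  for i in 1 2 ; do python3 -m jog '[[[0.0008,0.005,0],[0,0,0],1],[[0.0016,0.01,0],[0,0,0],1],[[0.0016,0.01,0],[0,0,0],1]]' | egrep 'pos|cont';done
```

```text
position: [537.7, -89.2, 45.0]
contact_force: [-3.6, 7.0, 7.8]
[537.73703452 -89.15582434  45.04986894] [-3.5622153   6.95125443  7.82229256] -4.736714101190049
position: [539.0, -80.9, 45.1]
contact_force: [-3.4, -0.3, 6.7]
position: [539.1, -80.0, 45.0]
contact_force: [-3.2, 0.2, 7.0]
position: [539.3, -79.0, 45.0]
contact_force: [-3.7, -1.6, 6.8]
```

```bash
for i in 1 2 3 4 5; do python3 -m jog '[[[0.0008,0.005,0],[0,0,0],1],[[0.0008,0.005,0],[0,0,0],1]]' | egrep 'pos|cont';done
```

```text
position: [539.4, -78.5, 45.0]
contact_force: [-3.4, 0.6, 7.7]
position: [539.4, -78.0, 45.0]
contact_force: [-2.7, -0.8, 7.1]
position: [539.5, -77.5, 45.1]
contact_force: [-2.9, -0.1, 7.0]
position: [539.6, -77.0, 45.0]
contact_force: [-3.5, 0.3, 6.5]
position: [539.6, -76.5, 45.1]
contact_force: [-3.5, -0.6, 7.1]
```

```bash
for i in 1 2 3 4; do python3 -m jog '[[[0.0008,0.005,0],[0,0,0],1],[[0.0008,0.005,0],[0,0,0],1]]' | egrep 'pos|cont';done
```

```text
position: [539.7, -76.0, 45.1]
contact_force: [-2.3, -0.9, 7.2]
position: [539.8, -75.7, 45.0]
contact_force: [-3.0, -1.6, 6.4]
position: [539.8, -75.7, 45.0]
contact_force: [-3.6, -3.6, 7.3]
position: [539.7, -75.7, 45.0]
contact_force: [-2.6, -6.4, 7.3]
```

Float ≈ 13.4 / 0.988 ≈ 13.5 mm, so the red 10 mm spacer fits and leaves about 3.5 mm. I'll firm up on the inner stop, relax, release, and look at the gap.

```bash
python3 -m jog '[[[0.0002,0.001,0],[0,0,0],1],[[0.0002,0.001,0],[0,0,0],1],[[0.0002,0.001,0],[0,0,0],1]]' | egrep 'pos|cont'; python3 -m jog '[[[-0.0008,-0.006,0],[0,0,0],1],[[-0.0018,-0.0115,0],[0,0,0],1],[[-0.0018,-0.0115,0],[0,0,0],1],[[-0.0018,-0.0115,0],[0,0,0],1]]' | egrep 'pos|cont'
python3 -m jog '[[[0,0,0],[0,0,0],0.4],[[0,0,0],[0,0,0],0],[[0,0,0],[0,0,0],-0.3],[[0,0,0],[0,0,0],-0.3],[[0,0,0.3],[0,0,0],-0.3],[[0,0,0.8],[0,0,0],-0.3],[[0,0,1],[0,0,0],-0.3]]' | egrep 'pos|cont|width'; python3 -m jog '[[[0.15,0.4,0.5],[0,0,0],-0.3],[[0.155,0.99,0.5],[0,0,0],-0.3],[[0.155,0.99,0.5],[0,0,0],-0.3],[[0.155,0.99,0.5],[0,0,0],-0.3],[[0.155,0.99,0.5],[0,0,0],-0.3]]'
python3 - <<'E'
from h import *
w=get_image("wrist");save(w,"w2.png",(220,60,420,300),2.5)
import pickle;pickle.dump(w,open("w2.pkl","wb"))
R=np.array(w["R"]);print(-R.T@np.array(w["t"]))
X=cloud(w);d=np.array([.155,.988]);n=np.array([.988,-.155])
for P in ([544.8,-35,72],[550,-7,71]): print(proj(w,P))
u=int(proj(w,[550,-7,71])[0,0])
for v in range(60,260,4):
  p=X[v,u];print(v,p.round(1),w["frame"][v,u],(p[:2]@d).round(1))
E
```

```text
position: [539.8, -75.6, 45.0]
contact_force: [-2.3, -6.3, 6.4]
position: [539.8, -75.7, 45.1]
contact_force: [-3.0, -2.1, 7.4]
position: [541.8, -75.2, 146.7]
contact_force: [0.8, -0.4, 0.9]
gripper_width: 55.5
clock: 12.95
position: [554.6, 24.0, 192.1]
ee_rot: [-0.651, 0.759, 0.0, -0.0]
contact_force: [-0.3, -1.2, -1.3]
gripper_width: 55.5
grasp_force: 0.0
[543.05732551 -46.51480018 335.42004498]
[[322.23819897 125.15539824]]
[[321.14978108 161.7553788 ]]
60 [538.7 -80.3  79.4] [ 56 230  94] 4.2
64 [539.1 -77.5  80.6] [ 56 230  93] 7.0
68 [539.5 -74.9  80.4] [ 56 230  95] 9.6
72 [539.9 -72.4  78.9] [ 58 230  95] 12.1
76 [540.4 -69.6  80.2] [ 58 231  95] 15.0
80 [540.8 -67.1  77.9] [ 50 218  85] 17.5
84 [541.2 -64.4  78.3] [ 37 155  62] 20.3
88 [541.6 -62.1  69.9] [ 74 240 108] 22.6
92 [542.  -59.3  70.1] [ 40 161  65] 25.5
96 [542.4 -56.4  70.8] [ 38 160  64] 28.4
100 [542.9 -53.6  65.7] [169 162 153] 31.1
104 [543.3 -50.7  65.3] [172 163 156] 34.1
108 [nan nan nan] [171 164 156] nan
112 [544.2 -44.8  72.8] [222 209 189] 40.1
116 [544.7 -41.9  72.5] [239 229 211] 43.0
120 [545.1 -
[... 771 characters left out ...]
.4] [167 157 151] 104.5
196 [554.7  22.4  64.7] [150 142 134] 108.1
200 [555.   24.6  69.3] [214 198 177] 110.4
204 [555.3  26.5  74.9] [28 28 26] 112.2
208 [555.9  30.   74.2] [28 27 25] 115.8
212 [556.4  33.8  73. ] [26 27 23] 119.6
216 [556.9  36.8  74.3] [27 26 25] 122.7
220 [557.5  40.4  73.7] [29 29 26] 126.3
224 [558.   43.9  73.7] [30 29 26] 129.9
228 [558.6  47.4  73.7] [29 30 27] 133.4
232 [559.1  50.7  74.1] [31 31 27] 136.8
236 [559.7  54.4  73.7] [83 77 69] 140.5
240 [560.7  61.2  65.7] [165 157 149] 147.3
244 [561.3  65.   65.4] [165 156 149] 151.3
248 [561.8  68.2  66.6] [164 156 148] 154.5
252 [562.5  72.2  66. ] [165 156 149] 158.6
256 [563.1  76.5  65. ] [164 156 148] 162.8
```

View pics/w2.png

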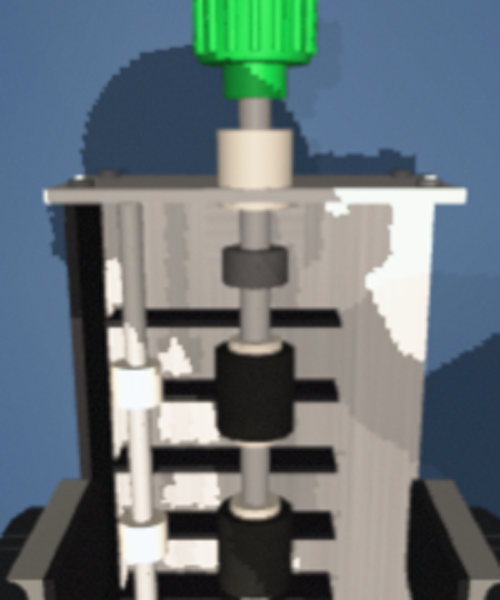

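The gap is clear: the bush face is at picture row ~142 and the collar face at row ~159 (axis column ~322), giving s ≈ 62.8 to 76.2 mm. That agrees with the felt float. Next, the rack.

```bash
for i in 1 2 3; do python3 -m jog '[[[-0.22,-0.88,0],[0,0,0],-0.3],[[-0.22,-0.88,0],[0,0,0],-0.3]]' >/dev/null; done;  python3 -m jog '[[[-0.22,-0.88,-0.1],[0,0,0],-0.3],[[-0.22,-0.88,-0.1],[0,0,0.008],-0.3],[[-0.22,-0.88,-0.1],[0,0,0.008],-0.3],[[-0.22,-0.88,-0.1],[0,0,0.008],-0.3],[[-0.22,-0.88,-0.1],[0,0,0.008],-0.3],[[-0.22,-0.88,-0.1],[0,0,0.008],-0.3]]'
python3 - <<'E'
from h import *
w=get_image("wrist");save(w,"w3.png")
import pickle;pickle.dump(w,open("w3.pkl","wb"))
X=cloud(w);z=X[...,2];hsv=cv2.cvtColor(w["frame"],cv2.COLOR_RGB2HSV);H,S,V=[hsv[...,i].astype(int) for i in range(3)]
box=(abs(X[...,0]-467)<45)&(abs(X[...,1]+326)<80)
for nm,m in (("y",(H>18)&(H<32)),("r",((H<8)|(H>172))),("b",(H>100)&(H<118))):
    m=m&box&(S>120)&(z>57);P=X[m];u,v=np.where(m)[::-1]
    if len(P): print(nm,len(P),P.mean(0).round(1),cv2.minAreaRect(P[:,:2].astype(np.float32)),np.percentile(P[:,2],[50,95]),u.mean(),v.mean())
m=box&(S<70)&(z>36)&(z<44);P=X[m];print(cv2.minAreaRect(P[:,:2].astype(np.float32)))
E
```

```text
clock: 14.2
position: [467.0, -327.6, 182.4]
ee_rot: [-0.657, 0.754, -0.0, 0.0]
contact_force: [0.6, -0.3, 0.5]
gripper_width: 55.4
grasp_force: 0.0
y 488 [ 471.6 -292.    61.9] ((471.6563415527344, -291.55279541015625), (9.543805122375488, 34.34135437011719), 82.7738265991211) [62.30259528 63.51714255] 321.9077868852459 240.51639344262296
r 529 [ 466.4 -330.6   62.1] ((466.3064270019531, -330.2048034667969), (9.549690246582031, 34.536163330078125), 82.3317642211914) [62.37923842 63.57565558] 321.8109640831758 196.2797731568998
b 578 [ 462.3 -360.    66. ] ((461.5890197753906, -343.431640625), (46.643104553222656, 56.91642761230469), 74.5613021850586) [62.39512213 63.89509283] 322.06401384083046 162.63840830449826
((466.4827575683594, -327.0091247558594), (126.84154510498047, 35.35073471069336), 82.42589569091797)
```

View pics/w3.png

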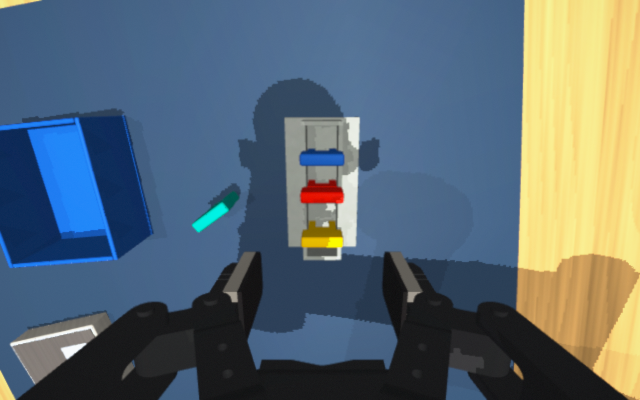

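Wrist view: blue at (322,158), red at (322,195), yellow at (322,238), all hanging in the rack. The red head is at (466.4, -330.3) with its top at ~62. Gripping it.

```bash
python3 -m jog '[[[-0.005,-0.027,-0.4],[0,0,0.002],-0.3],[[-0.005,-0.027,-0.8],[0,0,0.002],-0.3],[[-0.005,-0.027,-1],[0,0,0.002],-0.3],[[-0.005,-0.027,-1],[0,0,0.002],-0.3]]'|egrep 'pos|cont'; python3 -m jog '[[[0,0,-0.2],[0,0,0],-0.3],[[0,0,-0.39],[0,0,0],-0.3],[[0,0,-0.39],[0,0,0],-0.3],[[0,0,-0.39],[0,0,0],-0.3]]'|egrep 'pos|cont';  python3 -m jog '[[[0,0,0],[0,0,0],0],[[0,0,0],[0,0,0],0.4],[[0,0,0],[0,0,0],1],[[0,0,0],[0,0,0],1],[[0,0,0],[0,0,0],1],[[0,0,0],[0,0,0],1],[[0,0,0],[0,0,0],1]]'
```

```text
position: [464.6, -329.2, 79.3]
contact_force: [-0.5, -0.2, 0.1]
position: [467.5, -331.1, 44.8]
contact_force: [0.4, -0.3, 0.2]
clock: 15.75
position: [467.7, -331.5, 45.3]
ee_rot: [-0.659, 0.752, -0.002, 0.001]
contact_force: [-0.3, 1.0, 7.2]
gripper_width: 34.2
grasp_force: 59.7
```

```bash
python3 -m jog '[[[0,0,0.1],[0,0,0],1],[[0,0,0.3],[0,0,0],1],[[0,0,0.6],[0,0,0],1],[[0,0,1],[0,0,0],1],[[0,0,1],[0,0,0],1]]'|egrep 'pos|cont|wid'; for i in 1 2 3; do python3 -m jog '[[[0.2,0.787,0.05],[0,0,0],1],[[0.2,0.787,0.05],[0,0,0],1]]' >/dev/null; done; python3 -m jog '[[[0.2,0.787,0],[0,0,-0.011],1],[[0.2,0.787,0],[0,0,-0.011],1],[[0.2,0.787,0],[0,0,-0.011],1],[[0.2,0.787,0],[0,0,-0.011],1],[[0.2,0.787,0],[0,0,-0.011],1],[[0.2,0.787,0],[0,0,-0.011],1],[[0.2,0.787,0],[0,0,-0.011],1]]'
python3 - <<'E'
from h import *
w=get_image("wrist");save(w,"w4.png",(200,120,440,360),2.5)
import pickle;pickle.dump(w,open("w4.pkl","wb"))
X=cloud(w);z=X[...,2];hsv=cv2.cvtColor(w["frame"],cv2.COLOR_RGB2HSV);H,S,V=[hsv[...,i].astype(int) for i in range(3)]
m=((H<8)|(H>172))&(S>120)&(z>80);m[:, :250]=0;m[:,400:]=0;P=X[m];u,v=np.where(m)[::-1]
d=np.array([.155,.988]);n=np.array([.988,-.155])
print(len(P),u.min(),u.max(),v.min(),v.max(),P.min(0),P.max(0))
s=P[:,:2]@d;c=P[:,:2]@n
for lo in np.arange(np.floor(P[:,2].min()),P[:,2].max(),5):
  k=(P[:,2]>=lo)&(P[:,2]<lo+5)
  if k.sum(): print(lo,k.sum(),"s",np.percentile(s[k],[2,50,98]).round(1),"c",np.percentile(c[k],[1,99]).round(1))
st=read_state();print("tcp s,c",st["position"][:2]@d,st["position"][:2]@n)
E
```

```text
position: [469.6, -332.7, 149.9]
contact_force: [1.0, -0.4, 0.5]
gripper_width: 34.4
clock: 17.55
position: [546.1, -17.1, 158.3]
ee_rot: [-0.649, 0.761, 0.0, -0.0]
contact_force: [-0.8, 0.2, -0.4]
gripper_width: 34.1
grasp_force: 60.5
4021 281 363 234 297 [527.74186917 -25.3567546  121.56383454] [563.65807753  -8.2094573  181.20595471]
121.0 15 s [64.2 67.3 70.8] c [531.9 552.3]
126.0 83 s [63.9 64.3 66. ] c [528.3 554. ]
131.0 89 s [63.9 64.3 65.2] c [528.5 554.1]
136.0 111 s [63.9 64.3 64.8] c [528.5 554.1]
141.0 175 s [63.8 64.3 64.7] c [528.9 553.9]
146.0 214 s [63.9 64.3 64.8] c [529.1 554. ]
151.0 233 s [63.8 64.5 65.3] c [528.9 553.8]
156.0 330 s [63.8 64.4 64.9] c [524.5 558.3]
161.0 367 s [63.7 64.4 65. ] c [524.4 558.5]
166.0 424 s [63.7 64.3 65. ] c [524.7 558.6]
171.0 1660 s [63.9 67.2 73.5] c [524.8 558.4]
176.0 319 s [63.7 68.9 72.4] c [524.7 558.6]
181.0 1 s [68.8 68.8 68.8] c [524.9 524.9]
tcp s,c 67.83296765170154 542.2556755184673
```

View pics/w4.png

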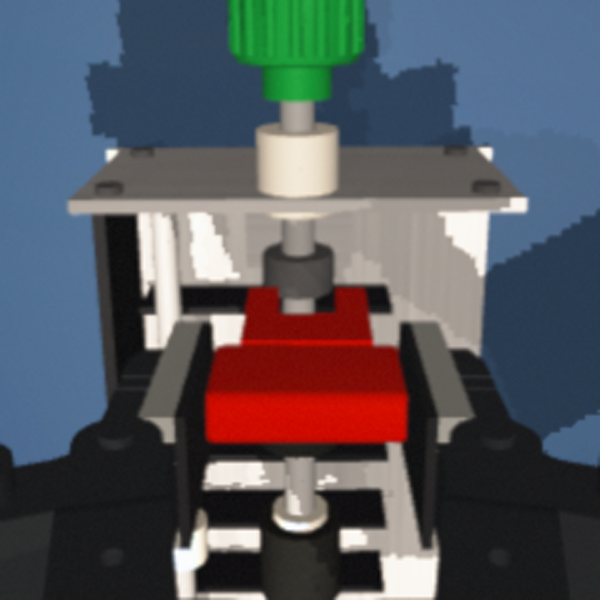

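Run:
```python
from h import *
import pickle
d=np.array([.155,.988]);n=np.array([.988,-.155])
for f in("w2.pkl","w4.pkl"):
    w=pickle.load(open(f,"rb"));X=cloud(w);z=X[...,2];s=X[...,:2]@d;c=X[...,:2]@n
    V=w["frame"].max(2)
    near=abs(c-544)<17
    for nm,m in(("bush",near&(V>190)&(s>41)&(s<51)&(z>60)&(z<80)),("collar",near&(V<125)&(s>74)&(s<92)&(z>62)&(z<80)),("shaft",near&(s>65)&(s<74)&(z>58)&(z<70)),("shaft2",near&(s>90)&(s<105)&(z>58)&(z<70)),("knob",(abs(c-544)<22)&(s>5)&(s<15)&(z>55))):
        if m.sum()>5: print(f,nm,m.sum(),"c",np.percentile(c[m],[1,50,99]).round(1),"s",np.percentile(s[m],[0,2,98,100]).round(1),"z",np.percentile(z[m],97).round(1))
```

```text
w2.pkl bush 312 c [535.3 544.3 553.2] s [41.5 41.5 50.6 50.7] z 73.4
w2.pkl collar 408 c [533.9 543.8 554.4] s [75.6 77.  90.  91.3] z 72.1
w2.pkl shaft 145 c [538.9 543.8 548.7] s [65.1 65.3 73.8 73.9] z 66.3
w2.pkl shaft2 194 c [539.6 543.8 548. ] s [ 90.1  90.3 104.6 104.9] z 66.3
w2.pkl knob 710 c [526.3 544.7 563.2] s [ 5.   5.3 14.8 15. ] z 80.2
w4.pkl bush 381 c [534.5 543.8 553.9] s [41.  41.2 50.7 51. ] z 73.4
w4.pkl collar 472 c [533.4 543.2 553.9] s [74.5 76.8 88.7 91.9] z 72.1
w4.pkl shaft 136 c [539.5 544.  548.5] s [65.7 65.9 73.6 74. ] z 66.2
w4.pkl shaft2 69 c [539.5 544.1 548.8] s [90.9 91.2 95.9 96.3] z 66.5
w4.pkl knob 807 c [525.4 543.6 562.7] s [ 5.   5.4 14.6 15. ] z 79.9
```

```bash
python3 -m jog '[[[0.026,-0.001,-0.2],[0,0,0],1],[[0.026,-0.001,-0.35],[0,0,0],1],[[0.026,-0.001,-0.4],[0,0,0],1],[[0.026,-0.001,-0.4],[0,0,0],1],[[0.026,-0.001,-0.4],[0,0,0],1]]'|egrep 'pos|cont'
python3 - <<'E'
from h import *
w=get_image("wrist");X=cloud(w);z=X[...,2];hsv=cv2.cvtColor(w["frame"],cv2.COLOR_RGB2HSV);H,S,V=[hsv[...,i].astype(int) for i in range(3)]
d=np.array([.155,.988]);n=np.array([.988,-.155]);s=X[...,:2]@d;c=X[...,:2]@n
m=((H<8)|(H>172))&(S>120)&(z>75)&(abs(c-544)<25);print(np.percentile(s[m&(z<128)],[2,50,98]),np.percentile(c[m&(z<112)],[1,99]),np.percentile(c[m&(z>125)],[1,99]),z[m].min())
st=read_state()["position"];print(st,st[:2]@d,st[:2]@n)
save(w,"w5.png",(200,120,440,360),2.5)
E
```

```text
position: [549.5, -16.4, 119.0]
contact_force: [-0.4, 0.2, -0.0]
[65.0078291  65.55583283 66.45055664] [532.12141418 557.2670615 ] [527.90731883 561.72955855] 75.12256256039662
[549.56357525 -16.30988794 119.15145815] 69.06818487998623 545.496844980354
```

View pics/w5.png

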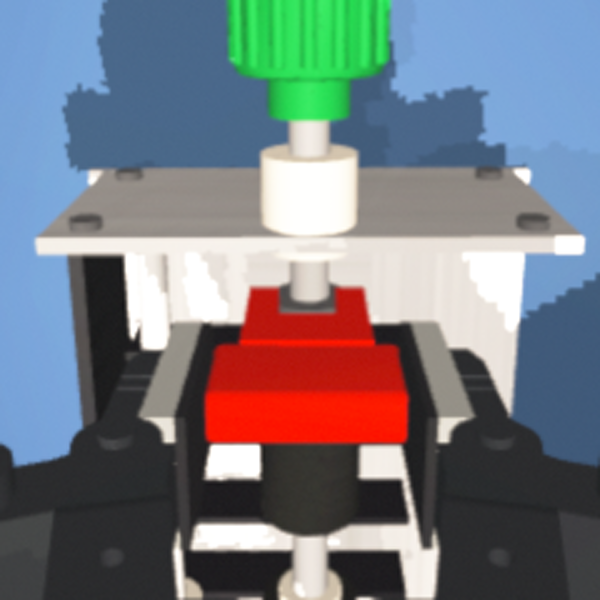

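Slot and shaft line up at about crop column 308. The spacer stands 1 mm too far in +s and 0.7 mm in c. I'll correct that and go down in steps.

```bash
python3 -m jog '[[[-0.0085,-0.0088,0],[0,0,0],1],[[-0.0085,-0.0088,0],[0,0,0],1],[[-0.0085,-0.0088,-0.05],[0,0,0],1],[[-0.0085,-0.0088,-0.1],[0,0,0],1],[[-0.0085,-0.0088,-0.1],[0,0,0],1]]'|egrep 'pos|cont'; python3 -m jog '[[[0,0,-0.03],[0,0,0],1],[[0,0,-0.06],[0,0,0],1],[[0,0,-0.06],[0,0,0],1]]'|egrep 'pos|cont'; python3 -m jog '[[[0,0,-0.02],[0,0,0],1],[[0,0,-0.04],[0,0,0],1],[[0,0,-0.04],[0,0,0],1]]'|egrep 'pos|cont|wid'
```

```text
position: [547.4, -17.3, 107.3]
contact_force: [-0.6, -0.2, -0.9]
position: [547.8, -17.2, 101.7]
contact_force: [-0.6, -0.1, -0.8]
position: [547.9, -17.2, 98.0]
contact_force: [0.4, 0.3, -0.4]
gripper_width: 34.7
```

```bash
python3 -m jog '[[[0,0,-0.03],[0,0,0],1],[[0,0,-0.06],[0,0,0],1],[[0,0,-0.06],[0,0,0],1]]'|egrep 'pos|cont'; python3 -m jog '[[[0,0,-0.02],[0,0,0],1],[[0,0,-0.04],[0,0,0],1],[[0,0,-0.04],[0,0,0],1],[[0,0,-0.04],[0,0,0],1]]'|egrep 'pos|cont';for i in 1 2 3; do python3 -m jog '[[[0,0,-0.01],[0,0,0],1],[[0,0,-0.01],[0,0,0],1]]'|egrep 'pos|cont';done
```

```text
position: [547.7, -17.2, 91.7]
contact_force: [0.4, 0.7, 0.1]
position: [548.1, -17.2, 88.3]
contact_force: [0.1, -0.2, -0.5]
position: [548.1, -17.1, 87.2]
contact_force: [-0.4, 0.0, -0.3]
position: [548.0, -17.2, 86.2]
contact_force: [0.7, 0.2, -0.4]
position: [548.2, -17.2, 85.4]
contact_force: [0.2, 0.3, -0.3]
```

```bash
for i in 1 2 3 4; do python3 -m jog '[[[0,0,-0.005],[0,0,0],1],[[0,0,-0.005],[0,0,0],1]]'|egrep 'pos|cont';done
```

```text
position: [548.3, -17.1, 85.3]
contact_force: [-0.8, 0.0, 3.2]
position: [548.3, -17.2, 85.2]
contact_force: [-1.4, 0.5, 6.3]
position: [548.3, -17.2, 85.1]
contact_force: [-3.5, 0.7, 8.9]
position: [548.4, -17.2, 85.1]
contact_force: [-2.9, -0.5, 11.9]
```

```bash
python3 -m jog '[[[0,0,0.018],[0,0,0],1],[[0,0,0.018],[0,0,0],1],[[0,0,0.018],[0,0,0],0.4],[[0,0,0.018],[0,0,0],0.1],[[0,0,0.018],[0,0,0],-0.2],[[0,0,0.018],[0,0,0],-0.3],[[0,0,0.018],[0,0,0],-0.3],[[0,0,0.2],[0,0,0],-0.3],[[0,0,0.6],[0,0,0],-0.3],[[0,0,1],[0,0,0],-0.3],[[0,0,1],[0,0,0],-0.3]]'|egrep 'pos|cont|wid'
python3 -m jog '[[[-0.05,-0.5,0.1],[0,0,0],-0.3],[[-0.082,-0.58,0.1],[0,0,0],-0.3],[[-0.082,-0.58,0.1],[0,0,0],-0.3],[[-0.082,-0.58,0.1],[0,0,0],-0.3],[[-0.082,-0.58,0.1],[0,0,0],-0.3]]'
python3 - <<'E'
from h import *
w=get_image("wrist");X=cloud(w);z=X[...,2];hsv=cv2.cvtColor(w["frame"],cv2.COLOR_RGB2HSV);H,S,V=[hsv[...,i].astype(int) for i in range(3)]
d=np.array([.155,.988]);n=np.array([.988,-.155]);s=X[...,:2]@d;c=X[...,:2]@n
m=((H<8)|(H>172))&(S>120)&(z>45)&(abs(c-544)<25)&(abs(s-70)<15)
for lo in range(45,106,6):
  k=m&(z>=lo)&(z<lo+6)
  if k.sum()>3: print(lo,k.sum(),np.percentile(s[k],[2,50,98]).round(1),np.percentile(c[k],[2,98]).round(1))
print("top",np.percentile(z[m],[95,99]))
g=(H>50)&(H<75)&(S>120)&(z>74);print("knob",np.percentile(s[g],[1,99]),np.percentile(c[g],[1,50,99]))
save(w,"w6.png",(160,80,480,320),2.4)
E
```

```text
position: [551.8, -16.8, 189.5]
contact_force: [0.4, 0.7, -0.5]
gripper_width: 55.7
clock: 22.95
position: [539.9, -74.5, 192.8]
ee_rot: [-0.65, 0.76, 0.0, -0.0]
contact_force: [0.1, 0.4, -1.1]
gripper_width: 55.7
grasp_force: 0.0
69 63 [63.9 64.4 65. ] [531.5 555.7]
75 107 [64.  64.6 65.3] [531.8 556.2]
81 111 [63.9 64.5 65.4] [528.7 559.2]
87 141 [64.  64.6 65.3] [527.1 560.2]
93 165 [63.8 64.6 65.3] [526.3 560.4]
99 549 [64.2 68.1 73.2] [526.4 560.2]
top [103.11891949 103.6834249 ]
knob [-3.85137913 19.13289356] [530.65484479 544.43370038 557.36038101]
```

View pics/w6.png

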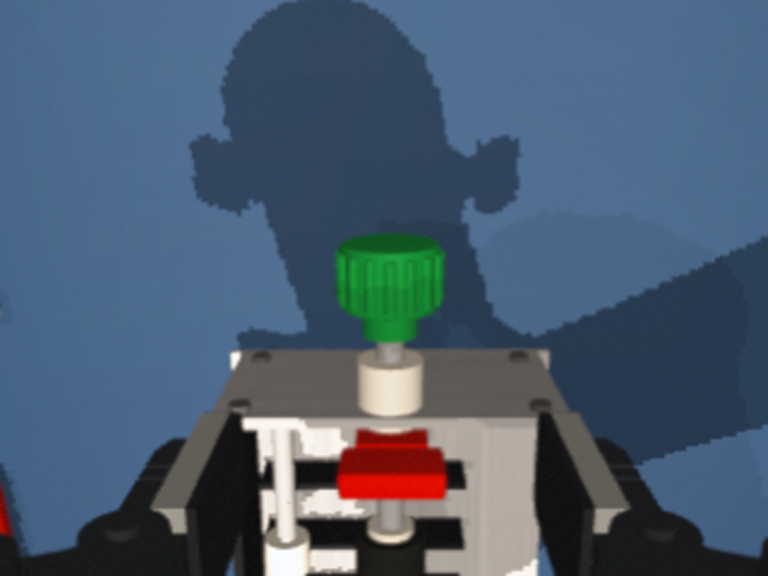

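The spacer is seated upright, astride the shaft, with its top at ~103 (head at crop (391,475)); the knob is at crop (390,275). Now the knob again.

```bash
python3 -m jog '[[[0,-0.02,-0.5],[0,0,0],-0.3],[[0,-0.02,-0.8],[0,0,0],-0.3],[[0,-0.02,-1],[0,0,0],-0.3],[[0,-0.02,-1],[0,0,0],-0.3]]'|egrep 'pos|cont'; python3 -m jog '[[[0,0,-0.25],[0,0,0],-0.3],[[0,0,-0.49],[0,0,0],-0.3],[[0,0,-0.49],[0,0,0],-0.3],[[0,0,-0.49],[0,0,0],-0.3],[[0,0,-0.49],[0,0,0],-0.3]]'|egrep 'pos|cont';  python3 -m jog '[[[0,0,0],[0,0,0],0],[[0,0,0],[0,0,0],0.4],[[0,0,0],[0,0,0],1],[[0,0,0],[0,0,0],1],[[0,0,0],[0,0,0],1],[[0,0,0],[0,0,0],1],[[0,0,0],[0,0,0],1]]'; for i in 1 2; do python3 -m jog '[[[-0.0008,-0.005,0],[0,0,0],1],[[-0.0016,-0.01,0],[0,0,0],1],[[-0.0016,-0.01,0],[0,0,0],1]]' | egrep 'pos|cont';done
```

```text
position: [537.7, -76.6, 90.0]
contact_force: [-0.1, -0.4, -0.1]
position: [541.4, -76.8, 46.1]
contact_force: [-0.8, 0.4, -0.1]
clock: 24.6
position: [539.5, -77.1, 45.9]
ee_rot: [-0.65, 0.76, -0.0, -0.0]
contact_force: [-2.8, 0.4, 6.2]
gripper_width: 34.4
grasp_force: 59.0
position: [539.4, -78.1, 45.9]
contact_force: [-2.7, 1.6, 7.2]
position: [539.2, -79.1, 45.9]
contact_force: [-3.6, 2.5, 6.3]
```

```bash
for i in 1 2 3 4 5; do python3 -m jog '[[[-0.0008,-0.005,0],[0,0,0],1],[[-0.0008,-0.005,0],[0,0,0],1]]' | egrep 'pos|cont';done
```

```text
position: [539.2, -79.6, 45.9]
contact_force: [-3.4, 2.0, 6.6]
position: [539.1, -80.0, 45.9]
contact_force: [-3.6, 1.8, 6.6]
position: [539.1, -80.4, 45.9]
contact_force: [-3.5, 2.2, 6.9]
position: [539.0, -80.5, 45.9]
contact_force: [-4.0, 5.0, 7.2]
position: [539.0, -80.5, 45.9]
contact_force: [-3.7, 6.3, 6.7]
```

It came up on the spacer after (80.5 - 77.1) / 0.988 ≈ 3.4 mm, under 4.5. I'll firm up, relax, let go and back off.

```bash
python3 -m jog '[[[-0.0005,-0.003,0],[0,0,0],1],[[-0.0005,-0.003,0],[0,0,0],1],[[-0.0005,-0.003,0],[0,0,0],1],[[-0.0005,-0.003,0],[0,0,0],1],[[-0.0005,-0.003,0],[0,0,0],1]]' | egrep 'pos|cont'; python3 -m jog '[[[0.0008,0.006,0],[0,0,0],1],[[0.0019,0.012,0],[0,0,0],1],[[0.0019,0.012,0],[0,0,0],1],[[0.0019,0.012,0],[0,0,0],1]]' | egrep 'pos|cont'
python3 -m jog '[[[0,0,0],[0,0,0],0.4],[[0,0,0],[0,0,0],0],[[0,0,0],[0,0,0],-0.3],[[0,0,0],[0,0,0],-0.3],[[0,0,0.3],[0,0,0],-0.3],[[0,0,0.7],[0,0,0],-0.3],[[0,0,1],[0,0,0],-0.3],[[0,0,1],[0,0,0],-0.3]]' | egrep 'pos|cont|width'; python3 -m jog '[[[0,0,0.5],[0,0,0],-0.3],[[0,0,0.5],[0,0,0],-0.3],[[0,0,0.5],[0,0,0],-0.3],[[0,0,0.5],[0,0,0],-0.3],[[0,0,0.5],[0,0,0],-0.3]]'|head -2
python3 - <<'E'
from h import *
w=get_image("wrist");X=cloud(w);z=X[...,2];hsv=cv2.cvtColor(w["frame"],cv2.COLOR_RGB2HSV);H,S,V=[hsv[...,i].astype(int) for i in range(3)]
d=np.array([.155,.988]);n=np.array([.988,-.155]);s=X[...,:2]@d;c=X[...,:2]@n
m=((H<8)|(H>172))&(S>120)&(z>45)&(abs(c-544)<25)&(abs(s-70)<15)
for lo in range(63,106,6):
  k=m&(z>=lo)&(z<lo+6)
  if k.sum()>3: print(lo,k.sum(),np.percentile(s[k],[2,50,98]).round(1),np.percentile(c[k],[2,98]).round(1))
print("top",np.percentile(z[m],[95,99]))
g=(H>50)&(H<75)&(S>120)&(z>74);print("knob",np.percentile(s[g],[1,99]))
t=get_image("top");f1=w["frame"][80:320,160:480];f2=t["frame"][120:300,160:480]
cv2.imwrite("pics/fin.png",cv2.resize(np.vstack([f1,f2])[:,:,::-1],None,fx=1.4,fy=1.4))
E
```

```text
position: [539.1, -80.5, 45.9]
contact_force: [-4.3, 8.6, 7.8]
position: [539.1, -80.4, 45.9]
contact_force: [-4.2, 3.2, 7.5]
position: [542.6, -80.8, 149.2]
contact_force: [0.5, -0.0, 0.2]
gripper_width: 55.5
clock: 28.4
position: [538.5, -80.8, 192.8]
69 40 [63.  63.8 64.4] [531.7 556.1]
75 101 [63.  63.7 64.2] [531.9 555.1]
81 118 [63.  63.6 64.3] [528.4 559.8]
87 150 [62.9 63.7 64.4] [526.6 560.3]
93 170 [62.9 63.6 64.9] [526.3 560.5]
99 566 [63.3 67.3 73.1] [526.6 560.5]
top [103.14688529 103.58891631]
knob [-7.32675562 15.75850259]
```

View pics/fin.png

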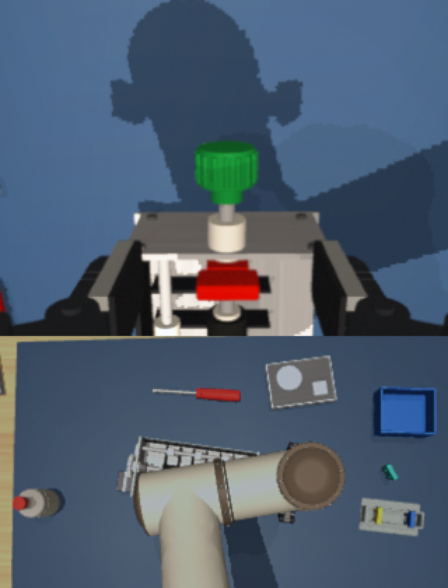

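The spacer still stands upright in the gap (red head at (228,287)), now against the bush. Yellow and blue still hang in the rack and nothing else has moved.

```bash
python3 -c "
from bench import job_done;print(job_done())"
```

```text
the job is handed in; nothing more can be done
None
```

The job is handed in: the bare float measured about 13.5 mm, the red 10 mm spacer is seated astride the shaft, and pulling the knob out firmly against it left about 3.4 mm of float, under the 4.5 mm limit.

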